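Put the check weight away in its snap-lid case

TASK

Press the orange thumb tab so that the blue lid of the white weight case springs open, stand the brass check weight from the scale upright and fully down in the round nest in the case, then swing the lid over and press it down until the catch clicks and it stays shut by itself. Feel your way on the tab and the lid, for the catch sits a little higher or lower each time: press no harder than a thumb would (under 16 N on the tab, under 22 N on the lid). Leave the other things on the table where they are.

Things in the scene. Friction and masses are not known exactly. Their poses are not given: they have to be found in the camera images.
- case: White case base fixed to the table, 130 (x) x 110 (y) x 30 high. Origin: centre of its underside, z up. Its -x side is the front, with the orange thumb catch; the blue lid is hinged along the back (+x). Case offsets elsewhere are in this frame, in mm. Under the shut lid there is room for a weight fully down in the nest, not for one standing on the base's flat top.
- nest (a point): Centre of the floor of the round nest, at (-10, 0, 16) in the case: a hole 39 wide and 14 deep in the flat top of the base (top at 30), with a 2 mm chamfer. Hidden under the lid while that is shut.
- hinge (a point): Point on the lid's hinge axis, at (60, 0, 31) in the case; the axis runs along the case's y. The lid is a hollow box, 122 from hinge to front edge, 104 wide (y), outer top 44 over the hinge, walls 4, 0.12 kg. Shut, it lies along the case's -x, its outer top 75 over the table.
- lid (a joint): Angle of the blue lid, rad: 0 to 0.05 shut and caught, 1.45 fully open (its stop). It turns up and backwards; a spring (0.39 N m shut, 0.17 N m open) throws it fully open when let go. Open, it stands nearly upright, front edge highest, its outer top facing backwards: push on that from behind, follow it over to the front, then press down near the front edge.
- lid_patch (a point): Middle of the white patch (26 x 60) on the lid's outer top: 100 from the hinge axis towards the front edge, 44 over it; turns with the lid, z = outward normal. Press the lid shut here or nearer the front. In the last 18 mm the lid's bar forces the hook aside (up to 12 N in all, then less for 4 mm), the hook snaps over it, and 1.5 mm lower the bar meets a rubbery stop, 8 N/mm.
- tab (a joint): Angle of the orange thumb catch, rad: 0 home (hook over the lid's bar), from about 0.22 it meets a rubbery stop (8 N/mm); it springs back. It turns about an axis along y at x = -67 in the case, 14 to 20 over the table. The hook lets the lid go at about 0.2. Pressing at the thumb point takes 1 to 3 N up to there.
- thumb_point (a point): Where to press the catch straight down: on the rounded roll, 6 wide and 30 long (y), across its orange thumb tab (plate 28 x 30, 5 lower, in front), at (-108, 0, 27) in the case; it lets go after 8 to 9 mm. The point is fixed to the case, but the catch is screwed on up to 3 mm higher or lower each time, so the roll's top is 24 to 30 over the table. Its hook, 32 behind, rises to 58.
- pan (a point): Centre of the top of the steel weighing pan (140 wide, 50 over the table) of a white scale, 170 (x) x 150 (y), fixed to the table.
- weight_centre (a point): Centre (half-way up) of the brass check weight, a plain upright cylinder 36 wide and 50 high with a 3 mm chamfer at the foot, about 0.42 kg; it stands on the scale's pan. z is its own axis, up.
- gold_pan: Bystander, to be left alone: flat gold-coloured metal pan, 120 wide, 26 high. Origin: centre of its underside.
- gold_dish: Bystander, to be left alone: flat gold-coloured metal dish, 100 wide, 22 high. Origin: centre of its underside.
- steel_bowl: Bystander, to be left alone: steel bowl, 110 wide, 50 high. Origin: centre of its underside.
- white_tub: Bystander, to be left alone: white open plastic tub, 130 x 100 x 50. Origin: centre of its underside.
- cutter: Bystander, to be left alone: steel ring cutter, 64 wide, 35 high. Origin: centre of its underside.
- small_weight: Bystander, to be left alone: small steel cylinder weight, 24 wide, 32 high (not the one to put away). Origin: centre of its underside.
- spatula: Bystander, to be left alone: white spatula lying on the table. Origin: under its grip, on the table.
Things that resemble listed ones, but are neither listed nor needed, are in the scene too. What is shaped like the part that bears weight_centre but black or purple is not meant.

How it is judged:
By the outcome, as a careful person would: the job done as asked, in the order asked, and still so for the second after the job is handed in, with the robot touching nothing.
It also fails if it takes over 72 s, if anything falls off the work surface, if the arm or the gripper's body presses on something with over 40 N, if the wrist force passes 120 N, or if a joint passes its speed limit or range.

ROBOT

A 6-joint arm with a two-finger parallel gripper is mounted at the origin on the work surface. World frame = base frame: x ahead of the robot, y to its left, z up, the work surface at z = 0. Lengths are in mm, angles in rad, forces in N, time in s.
With the tool pointing down it reaches from about 250 to 775 mm from the base axis. Payload 8.9 kg.
Tool frame: the origin (TCP) lies on the centre line of the jaws, within the pads' length; the fingertips stand 25 mm ahead of it and the grasp point (between the pads) lies 6 mm ahead of it (ctrl.finger_overhang is the distance from the TCP to the fingertips, in mm); z points along the fingers, x is the direction in which the jaws open and shut, and the axes are right-handed (so a half turn about z gives the same grasp; the last joint's range is limited). The gripper opens to 85 mm and grips with 20 to 120 N. Pads are 22 mm wide; open, the fingers measure 114 mm over their backs; the gripper's body (76 mm by 85 mm) begins 54 mm behind the grasp point. The pads swing forward as they close: fully open they stand 13 mm farther back than shut.
Start: joints at [1.059, 0.291, -0.153, 1.127, 0, 1.431], TCP at [191.212, 488.939, 235.405] pointing down, gripper open.
Joint ranges: [-2.52, 2.52], [-0.91, 1.74], [-1.3, 1.37], [-1.96, 2.02], [-1.52, 1.47], [-3.14, 3.14]. Speed limits (rad/s): [2.22, 2.22, 2.79, 3.14, 3.14, 3.14].

INTERFACE

Orientations are given as a unit quaternion [x, y, z, w].
In Python, from cell import status, grab_frame, close_job, ctrl gives the robot as it stands.
- The arm moves only by the tool move_arm, never from a script. Its argument "targets" is a list of rows, each a list of 5 numbers: the opening, from 0 (shut) to 1 (fully open), then the shift along the tool's x, y, z in mm, then the turn about the tool's z in rad. A call has 1 to 10 rows; each row is the pose to reach, as a shift and turn from the pose commanded when the call began, along the tool's axes at that moment; what a row does not reach only later rows make up. A row lasts 1/8 s, in which the tool goes at most 62.5 mm and 10.7 degrees, less where a joint would pass 70% of its speed; a pose out of reach is approached as far as the arm can. A call with a gripper value outside its range is refused whole. The fingers move at their own pace and stop on an object; the grip force is fixed at half the most. Time passes only in rows, so rows that repeat a pose let the fingers close. It gives the time, the measured TCP pose, the force and the opening at its end, in the units of the state.
- status.sense(): the state, without advancing time (a new reading comes with each control period).
- grab_frame(name): name is "scene" or "top"; returns a dict with "color" (400x640x3 uint8, blue, green, red), "camera_matrix" (3x3 intrinsics, pixels), "cam_to_world" (4x4, takes a point from camera to world coordinates). Camera axes: x right, y down, z forward; pixel columns grow to the right and rows downward; lengths in mm; the calibration is good to about 2 mm. A picture is of the moment at which its call begins. There is no depth.
- close_job(): hands the job in, once; it reports no verdict.
The state is a dict: "clock": time; "joint_positions": joint angles; "joint_vel": joint speeds; "joint_torque": joint torques, N m; "position": TCP position; "eef_rot": TCP orientation; "ft_force": force on the tool from outside, world axes, zero at the start; "wrist_torque": the same for the moment, N m; "grip_width": finger opening in mm.
Only numpy, scipy, OpenCV 4.12 (cv2) and the standard library are available. Lean on these libraries where they do the work, as an engineer would, in place of code of your own. Each camera call takes 0.05 s, during which the arm holds its last target.

## Working session

There is one attempt and no reset: what is moved stays moved. The work goes in short steps, Python scripts to look and compute and a tool call to move; the robot and the scene stay as the last step left them, time stands still between calls to the robot, and variables do not carry over. Pictures are saved under pics/ and viewed, and the job is handed in when it is done.

Besides the shell and the picture viewer there is one more tool, called after "Call:" as name(argument=value, ...), one argument or row to a line, values as JSON. move_arm: Moves the arm, as the interface text tells. Its arguments: {"type":"object","properties":{"targets":{"type":"array","items":{"type":"array","items":{"type":"number"}}}},"required":["targets"]}

```bash
mkdir -p pics; ls
python3 - <<'E'
from cell import status, grab_frame, ctrl
import cv2
for n in("scene","top"):
    f=grab_frame(n); cv2.imwrite(f"pics/{n}0.png",f["color"]); print(n,f["camera_matrix"].tolist(),f["cam_to_world"].round(4).tolist())
print(status.sense()); print(ctrl.finger_overhang)
E
```

```text
pics
scene [[442.81935876686384, 0.0, 317.2752030479757], [0.0, 442.81935876686384, 205.9160299899256], [0.0, 0.0, 1.0]] [[-0.7835, 0.3981, -0.4771, 1115.1432], [0.6211, 0.5257, -0.5813, 728.5304], [0.0194, -0.7518, -0.6591, 864.2405], [0.0, 0.0, 0.0, 1.0]]
top [[453.57991158592984, 0.0, 313.9955443432851], [0.0, 453.57991158592984, 197.7387183032366], [0.0, 0.0, 1.0]] [[0.0263, -0.9963, 0.0821, 410.2849], [-0.9995, -0.0275, -0.0136, 23.3246], [0.0158, -0.0817, -0.9965, 1501.0512], [0.0, 0.0, 0.0, 1.0]]
{'clock': 0.1, 'joint_positions': array([ 1.05871811e+00,  2.91209985e-01, -1.54038251e-01,  1.12667580e+00,
        1.77368288e-05,  1.43147669e+00]), 'joint_vel': array([-1.41735559e-03, -4.97168013e-04,  1.72516570e-03,  1.85211698e-03,
        5.23555186e-05,  2.35382512e-03]), 'joint_torque': array([ 1.10995017e-03, -5.37977457e+01,  3.31919467e+01,  9.30872251e-03,
       -2.57570919e-04,  2.35256721e-05]), 'position': array([191.01529253, 488.62037559, 234.90167194]), 'eef_rot': array([ 8.25889073e-01,  5.63832351e-01, -5.09252130e-04,  2.42221879e-04]), 'ft_force': array([-0.75927705,  0.32430051, -0.09890483]), 'wrist_torque': array([-0.00760599,  0.05220968, -0.03397202]), 'grip_width': 85.41931426724642}
25.0
```

View pics/scene0.png

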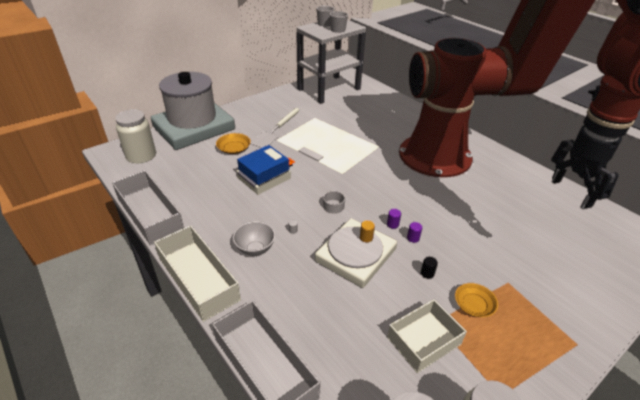

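View pics/top0.png

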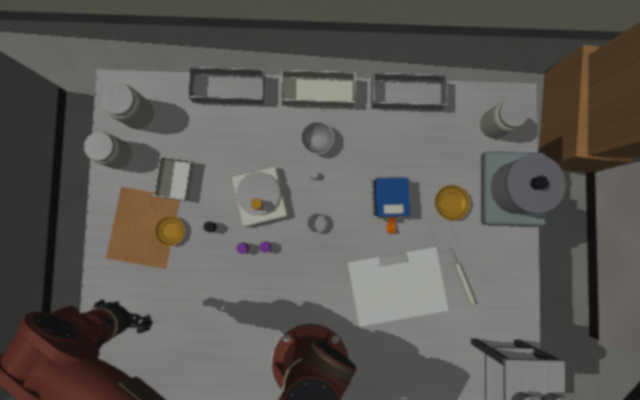

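Candidates for the weight: the brass cylinder on the scale pan (top 257,204; scene 367,231), two purple ones (top 243,248 and 265,247), a black one (top 210,227) and the small steel weight (top 316,176). I choose the brass one on the pan. Next I check it in a close crop and measure.

```bash
cat > h.py <<'E'
import numpy as np, cv2
from cell import status, grab_frame, ctrl
from scipy.spatial.transform import Rotation as R
def ray(f,u,v):
    K=f["camera_matrix"];T=f["cam_to_world"]
    d=T[:3,:3]@np.linalg.solve(K,[u,v,1.]); return T[:3,3],d/np.linalg.norm(d)
def onz(f,u,v,z):
    o,d=ray(f,u,v); return o+d*(z-o[2])/d[2]
def tri(f1,p1,f2,p2):
    o1,d1=ray(f1,*p1);o2,d2=ray(f2,*p2)
    s=np.linalg.lstsq(np.c_[d1,-d2],o2-o1,rcond=None)[0]
    a=o1+s[0]*d1;b=o2+s[1]*d2
    return (a+b)/2,np.linalg.norm(a-b)
def proj(f,P):
    T=np.linalg.inv(f["cam_to_world"]);p=f["camera_matrix"]@(T[:3,:3]@P+T[:3,3]);return p[:2]/p[2]
def crop(f,u0,v0,u1,v1,k,name):
    cv2.imwrite(name,cv2.resize(f["color"][v0:v1,u0:u1],None,fx=k,fy=k,interpolation=cv2.INTER_CUBIC))
def comps(img,lo,hi,amin=8):
    m=cv2.inRange(cv2.cvtColor(img,cv2.COLOR_BGR2HSV),np.array(lo),np.array(hi))
    n,l,s,c=cv2.connectedComponentsWithStats(m)
    return [(s[i],c[i],l==i) for i in range(1,n) if s[i,4]>=amin]
E
python3 - <<'E'
from h import *
ft=grab_frame("top");fs=grab_frame("scene")
crop(ft,225,160,425,260,4,"pics/topc.png"); 
a=cv2.resize(fs["color"][205:285,305,None] if 0 else fs["color"][205:285,305:405],(400,320),interpolation=2)
b=cv2.resize(fs["color"][130:210,220:320],(400,320),interpolation=2)
cv2.imwrite("pics/scc.png",np.hstack([a,b]))
for nm,f in(("top",ft),("scene",fs)):
    for lab,lo,hi in(("blue",(100,120,40),(125,255,255)),("orange",(3,150,90),(25,255,255))):
        for s,c,_ in comps(f["color"],lo,hi,15): print(nm,lab,s.tolist(),c.round(1))
E
```

```text
top blue [375, 178, 35, 38, 1027] [391.5 194.2]
top orange [436, 186, 33, 34, 870] [452.2 202.3]
top orange [252, 200, 10, 9, 71] [256.5 203.9]
top orange [153, 215, 31, 32, 717] [168.4 230.4]
top orange [387, 218, 9, 15, 111] [390.9 225.6]
scene blue [238, 146, 51, 38, 1092] [261.8 165.6]
scene orange [0, 0, 120, 264, 20437] [ 45.5 143.2]
scene orange [476, 49, 31, 30, 578] [491.9  65.5]
scene orange [611, 115, 26, 5, 62] [624.5 117.6]
scene orange [217, 134, 33, 19, 499] [232.9 142.9]
scene orange [433, 150, 39, 26, 313] [454.3 166.9]
scene orange [289, 159, 5, 6, 24] [290.6 161.5]
scene orange [361, 221, 13, 21, 209] [367.2 230.6]
scene orange [452, 284, 124, 103, 7678] [506.3 333.4]
```

View pics/topc.png

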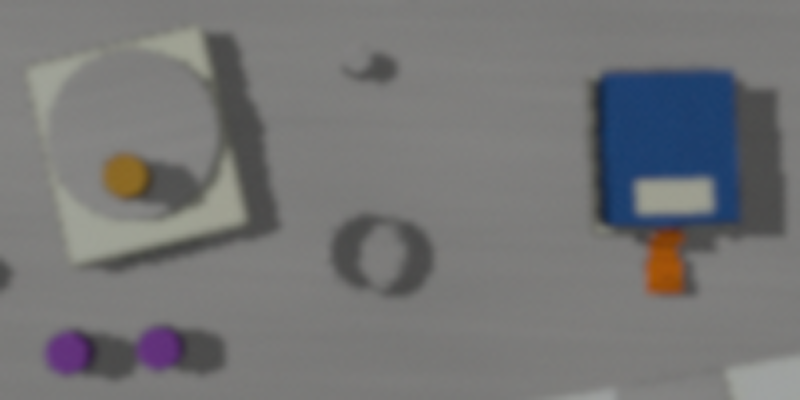

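View pics/scc.png

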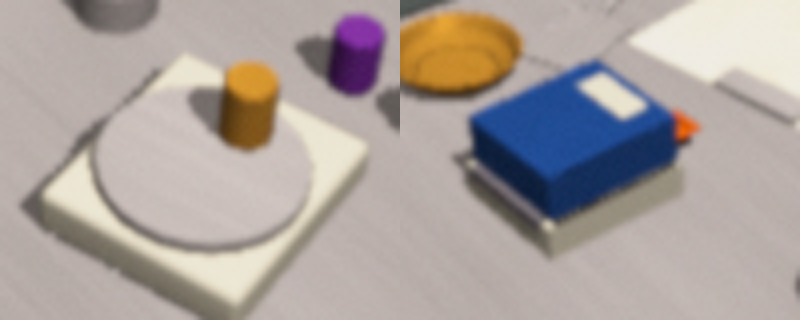

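Run:
```python
from h import *
ft=grab_frame("top");fs=grab_frame("scene")
c,s=ft["color"],8
def big(f,u0,v0,u1,v1,lo,hi):
    im=cv2.resize(f["color"][v0:v1,u0:u1],None,fx=8,fy=8,interpolation=cv2.INTER_CUBIC)
    m=cv2.inRange(cv2.cvtColor(im,cv2.COLOR_BGR2HSV),np.array(lo),np.array(hi))
    cs,_=cv2.findContours(m,cv2.RETR_EXTERNAL,cv2.CHAIN_APPROX_NONE)
    k=max(cs,key=cv2.contourArea)[:,0,:].astype(float)
    return (k+.5)/8-.5+[u0,v0]
k=big(ft,370,165,420,222,(100,110,40),(125,255,255))
w=np.array([onz(ft,*p,75)[:2] for p in k]).astype(np.float32)
r=cv2.minAreaRect(w);print("lid rect",r,cv2.boxPoints(r))
# white patch
k=big(ft,382,202,405,215,(0,0,90),(100,90,255))
w=np.array([onz(ft,*p,75)[:2] for p in k]).astype(np.float32)
print("patch",cv2.minAreaRect(w))
k=big(ft,382,216,402,236,(3,150,60),(15,255,255))
w=np.array([onz(ft,*p,22)[:2] for p in k]).astype(np.float32)
print("tab",w.min(0),w.max(0),cv2.minAreaRect(w))
k=big(ft,245,195,270,215,(12,150,60),(25,255,255))
w=np.array([onz(ft,*p,100)[:2] for p in k]).astype(np.float32)
print("weight top",cv2.minEnclosingCircle(w),w.mean(0),cv2.minAreaRect(w))
ks=big(fs,355,215,380,250,(8,130,60),(25,255,255))
print("scene weight rect",ks.min(0),ks.max(0))
P=np.r_[w.mean(0),100]
for z in(100,75,50):print(z,proj(fs,np.r_[P[:2],z]),proj(ft,np.r_[P[:2],z]))
# front gutter of case, lid top middle
print(grab_frame and status.sense()["clock"])
```

```text
lid rect ((537.9000854492188, -241.5691375732422), (120.7678451538086, 108.62748718261719), 3.1878435611724854) [[ 474.5892  -190.69737]
 [ 480.62997 -299.15677]
 [ 601.21094 -292.44092]
 [ 595.17017 -183.9815 ]]
patch ((500.1750183105469, -246.7046661376953), (25.422767639160156, 58.557796478271484), 3.140187978744507)
tab [ 425.11642 -264.04532] [ 475.14786 -236.04633] ((450.09649658203125, -249.91482543945312), (49.89725112915039, 27.821264266967773), 0.6657490730285645)
weight top ((502.10546875, 181.86338806152344), 15.75140380859375) [502.20868 181.65782] ((502.3282470703125, 181.6959686279297), (31.07806968688965, 27.57988166809082), 73.12054443359375)
scene weight rect [359.8125 220.3125] [373.8125 241.5625]
100 [367.27840592 223.0249081 ] [256.4029254  203.74898196]
75 [366.35972849 230.13703564] [257.28325486 204.2936714 ]
50 [365.46744692 237.04481433] [258.13336294 204.81966187]
0.3
```

```bash
cat >> h.py <<'E'
YAW=np.deg2rad(3.17); ORG=np.array([540.0,-244.5])
def c2w(x,y,z):
    c,s=np.cos(YAW),np.sin(YAW); return np.array([ORG[0]+c*x-s*y,ORG[1]+s*x+c*y,z])
def shift(target,xang=None):
    """target TCP in world; xang = wanted world angle of tool x"""
    s=status.sense();Rm=R.from_quat(s["eef_rot"]).as_matrix()
    d=Rm.T@(np.asarray(target)-s["position"])
    t=0
    if xang is not None:
        a=np.arctan2(Rm[1,0],Rm[0,0]); t=-((xang-a+np.pi/2)%np.pi-np.pi/2)
    return d.round(1).tolist(),round(t,3)
E
python3 - <<'E'
from h import *
ft=grab_frame("top");fs=grab_frame("scene")
# check patch in scene
for p in [(-40,0,75),(-62,52,75),(-62,-52,75),(60,52,75),(60,-52,75),(-108,0,27)]:
    print(p,c2w(*p).round(1),proj(ft,c2w(*p)).round(1),proj(fs,c2w(*p)).round(1))
P=c2w(-108,0,0)
print(shift([P[0],P[1],235],np.pi/2+YAW)); print(R.from_quat(status.sense()["eef_rot"]).as_matrix().round(3))
E
```

```text
(-40, 0, 75) [ 500.1 -246.7   75. ] [393.1 208.7] [272.7 153.2]
(-62, 52, 75) [ 475.2 -196.    75. ] [377.  216.1] [288.7 158. ]
(-62, -52, 75) [ 481.  -299.8   75. ] [409.8 215.2] [268.3 143.7]
(60, 52, 75) [ 597.  -189.3   75. ] [375.4 177.7] [256.2 173.4]
(60, -52, 75) [ 602.8 -293.1   75. ] [408.  176.8] [236.3 157.8]
(-108, 0, 27) [ 432.2 -250.5   27. ] [391.2 230.4] [290.  157.8]
([-600.8, 493.7, 0.4], np.float64(-0.428))
[[ 0.364  0.931 -0.   ]
 [ 0.931 -0.364 -0.   ]
 [-0.    -0.    -1.   ]]
```

Call:
move_arm(
  targets=[
    [0, -600.8, 493.7, 0, -0.428],
    [0, -600.8, 493.7, 0, -0.428],
    [0, -600.8, 493.7, 0, -0.428],
    [0, -600.8, 493.7, 0, -0.428],
    [0, -600.8, 493.7, 0, -0.428],
    [0, -600.8, 493.7, 0, -0.428],
    [0, -600.8, 493.7, 0, -0.428],
    [0, -600.8, 493.7, 0, -0.428],
    [0, -600.8, 493.7, 0, -0.428],
    [0, -600.8, 493.7, 0, -0.428],
  ],
)

```text
clock: 1.65
position: [383.0, -100.5, 235.8]
eef_rot: [0.688, 0.726, 0.0, 0.0]
ft_force: [1.7, -0.4, 0.7]
grip_width: 0.2
```

Call:
move_arm(
  targets=[
    [0, 0, 0, 0, 0],
    [0, 0, 0, 0, 0],
    [0, 0, 0, 0, 0],
  ],
)

```text
clock: 2.02
position: [382.4, -97.0, 235.5]
eef_rot: [0.687, 0.727, 0.0, -0.0]
ft_force: [0.4, -0.4, 0.5]
grip_width: -0.2
```

Run:
```python
from h import *
P=c2w(-109,0,0)
print(shift([P[0],P[1],70],np.pi/2+YAW))
```

```text
([-156.1, 40.0, 165.4], np.float64(0.002))
```

Call:
move_arm(
  targets=[
    [0, -156, 40, 60, 0],
    [0, -156, 40, 60, 0],
    [0, -156, 40, 60, 0],
    [0, -156, 40, 60, 0],
    [0, -156, 40, 110, 0],
    [0, -156, 40, 150, 0],
    [0, -156, 40, 163, 0],
    [0, -156, 40, 163, 0],
    [0, -156, 40, 163, 0],
  ],
)

```text
clock: 3.15
position: [432.3, -252.0, 74.1]
eef_rot: [0.687, 0.727, 0.0, 0.001]
ft_force: [0.6, 0.1, 0.5]
grip_width: 0.3
```

Run:
```python
from h import *
s=status.sense();print(s["position"],s["ft_force"])
ft=grab_frame("top");fs=grab_frame("scene")
a=cv2.resize(ft["color"][170:250,350:430],(400,400),interpolation=2)
b=cv2.resize(fs["color"][110:190,240:320],(400,400),interpolation=2)
cv2.imwrite("pics/tab1.png",np.hstack([a,b]))
```

```text
[ 432.28093753 -251.99539389   74.06645995] [0.55083942 0.11582822 0.4925925 ]
```

View pics/tab1.png

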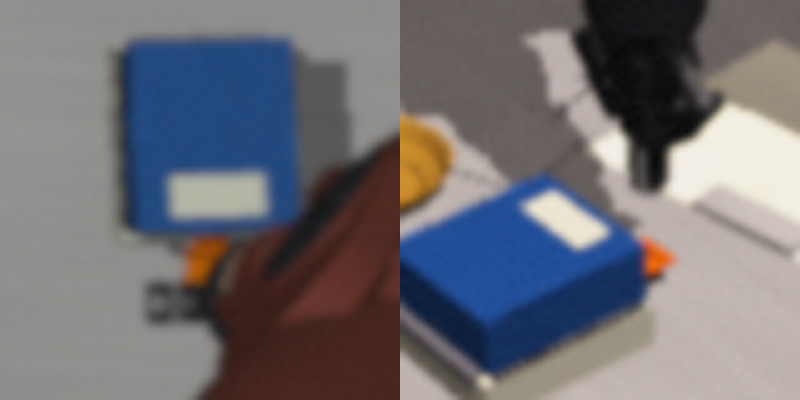

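Call:
move_arm(
  targets=[
    [0, 0, 0, 8, 0],
    [0, 0, 0, 16, 0],
    [0, 0, 0, 17, 0],
    [0, 0, 0, 17, 0],
  ],
)

```text
clock: 3.75
position: [431.1, -251.7, 55.3]
eef_rot: [0.687, 0.726, -0.0, -0.0]
ft_force: [-0.2, 0.8, -0.2]
grip_width: -0.2
```

Call:
move_arm(
  targets=[
    [0, 0, 0, 1, 0],
    [0, 0, 0, 2, 0],
    [0, 0, 0, 2, 0],
  ],
)

```text
clock: 4.12
position: [431.2, -251.7, 53.4]
eef_rot: [0.687, 0.726, 0.0, -0.0]
ft_force: [0.5, -0.8, 0.4]
grip_width: 0.0
```

Call:
move_arm(
  targets=[
    [0, 0, 0, 1, 0],
    [0, 0, 0, 2, 0],
    [0, 0, 0, 2, 0],
  ],
)

```text
clock: 4.5
position: [431.2, -251.6, 51.4]
eef_rot: [0.687, 0.726, -0.0, -0.0]
ft_force: [-0.3, -0.1, -0.7]
grip_width: 0.0
```

Call:
move_arm(
  targets=[
    [0, 0, 0, 1, 0],
    [0, 0, 0, 2, 0],
    [0, 0, 0, 2, 0],
  ],
)

```text
clock: 4.88
position: [431.2, -251.7, 49.4]
eef_rot: [0.687, 0.726, -0.0, -0.0]
ft_force: [0.5, -0.5, 0.1]
grip_width: 0.1
```

Call:
move_arm(
  targets=[
    [0, 0, 0, 1, 0],
    [0, 0, 0, 2, 0],
    [0, 0, 0, 2, 0],
  ],
)

```text
clock: 5.25
position: [431.2, -251.7, 47.4]
eef_rot: [0.687, 0.726, -0.0, -0.0]
ft_force: [-1.0, 0.5, -0.3]
grip_width: 0.2
```

Call:
move_arm(
  targets=[
    [0, 0, 0, 1, 0],
    [0, 0, 0, 2, 0],
    [0, 0, 0, 2, 0],
  ],
)

```text
clock: 5.62
position: [431.2, -251.7, 45.4]
eef_rot: [0.687, 0.726, -0.0, -0.0]
ft_force: [0.1, -0.2, -0.4]
grip_width: 0.1
```

Run:
```python
from h import *
s=status.sense();print(s["position"],s["ft_force"],s["wrist_torque"])
ft=grab_frame("top");fs=grab_frame("scene")
a=cv2.resize(ft["color"][170:250,350:430],(400,400),interpolation=2)
b=cv2.resize(fs["color"][110:190,240:320],(400,400),interpolation=2)
cv2.imwrite("pics/tab2.png",np.hstack([a,b]))
```

```text
[ 431.19860021 -251.6724973    45.3707236 ] [ 0.13149646 -0.230016   -0.35011612] [-0.01732664 -0.03017907 -0.03299234]
```

View pics/tab2.png

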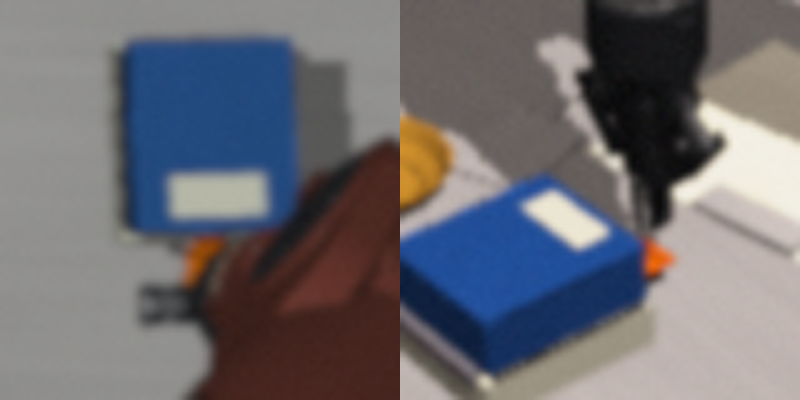

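Run:
```python
from h import *
fs=grab_frame("scene");p=status.sense()["position"]
for o in(0,10,15,25):print(o,proj(fs,p-[0,0,o]))
crop(fs,270,130,320,180,12,"pics/tab3.png")
```

```text
0 [289.87944084 152.85946493]
10 [289.94511158 155.40992306]
15 [289.97772239 156.67643075]
25 [290.04249998 159.19220129]
```

View pics/tab3.png

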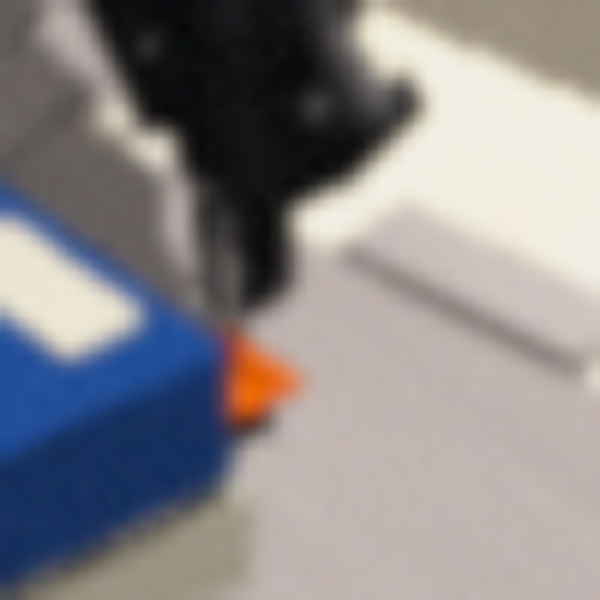

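Call:
move_arm(
  targets=[
    [0, 0, 0, 1, 0],
    [0, 0, 0, 2, 0],
    [0, 0, 0, 2, 0],
  ],
)

```text
clock: 6.15
position: [431.2, -251.7, 43.4]
eef_rot: [0.687, 0.726, -0.0, -0.0]
ft_force: [0.6, -0.1, 0.1]
grip_width: 0.1
```

Call:
move_arm(
  targets=[
    [0, 0, 0, 1, 0],
    [0, 0, 0, 2, 0],
    [0, 0, 0, 2, 0],
  ],
)

```text
clock: 6.52
position: [431.2, -251.7, 41.4]
eef_rot: [0.687, 0.726, -0.0, -0.0]
ft_force: [0.2, 0.0, 0.3]
grip_width: 0.1
```

Call:
move_arm(
  targets=[
    [0, 0, 0, 1, 0],
    [0, 0, 0, 2, 0],
    [0, 0, 0, 2, 0],
  ],
)

```text
clock: 6.9
position: [431.2, -251.7, 39.4]
eef_rot: [0.687, 0.726, -0.0, -0.0]
ft_force: [-0.5, 0.0, -0.0]
grip_width: -0.1
```

Run:
```python
from h import *
s=status.sense();print(s["position"],s["ft_force"],s["wrist_torque"])
fs=grab_frame("scene")
crop(fs,270,130,320,180,12,"pics/tab4.png")
```

```text
[ 431.18936633 -251.66278664   39.37629643] [-0.4667092   0.00822018 -0.04167312] [-0.04258062  0.01276553 -0.02114157]
```

View pics/tab4.png

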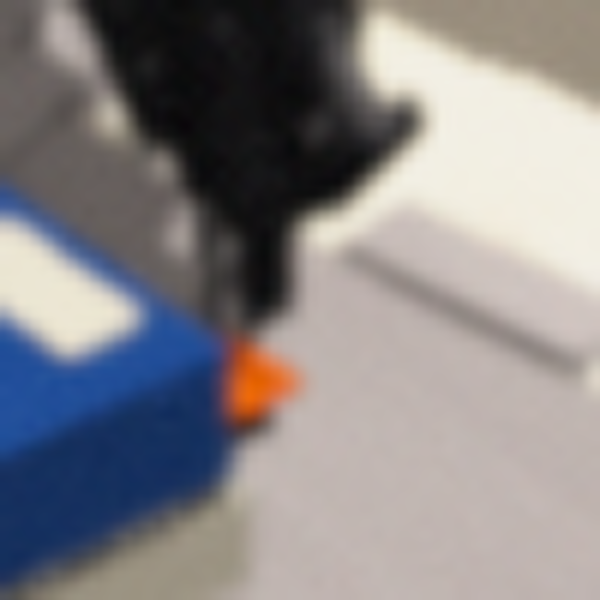

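Call:
move_arm(
  targets=[
    [0, 0, 0, 1, 0],
    [0, 0, 0, 2, 0],
    [0, 0, 0, 2, 0],
  ],
)

```text
clock: 7.32
position: [431.2, -251.7, 37.4]
eef_rot: [0.687, 0.726, -0.0, -0.0]
ft_force: [0.4, 0.6, 0.1]
grip_width: 0.5
```

Call:
move_arm(
  targets=[
    [0, 0, 0, 1, 0],
    [0, 0, 0, 2, 0],
    [0, 0, 0, 2, 0],
  ],
)

```text
clock: 7.7
position: [431.1, -251.6, 35.4]
eef_rot: [0.687, 0.726, -0.0, -0.0]
ft_force: [-0.3, 0.3, 0.0]
grip_width: -0.5
```

Run:
```python
from h import *
s=status.sense();print(s["position"],s["ft_force"],s["wrist_torque"])
fs=grab_frame("scene");ft=grab_frame("top")
a=cv2.resize(ft["color"][205:245,370:410],(400,400),interpolation=2)
b=cv2.resize(fs["color"][135:175,270:310],(400,400),interpolation=2)
cv2.imwrite("pics/tab5.png",np.hstack([a,b]))
```

```text
[ 431.14703074 -251.64368901   35.35247579] [-0.3394164   0.28128817  0.02549324] [-0.0444418  -0.01517859  0.01933756]
```

View pics/tab5.png

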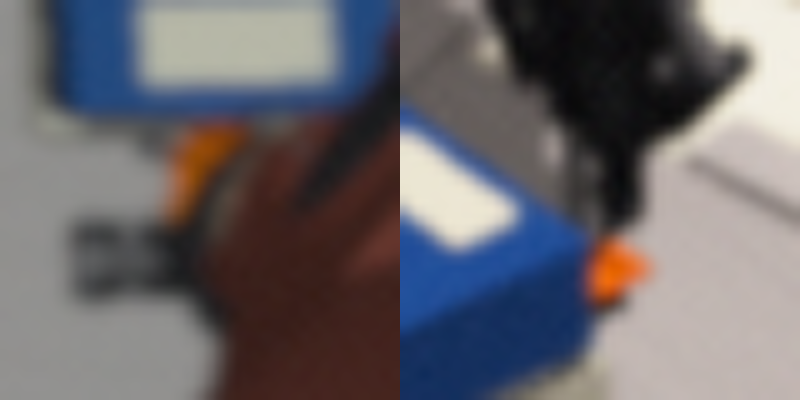

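Call:
move_arm(
  targets=[
    [0, 0, 0, 1, 0],
    [0, 0, 0, 2, 0],
    [0, 0, 0, 2, 0],
  ],
)

```text
clock: 8.18
position: [431.2, -251.6, 33.4]
eef_rot: [0.687, 0.726, 0.0, -0.0]
ft_force: [-0.6, -0.4, 0.1]
grip_width: -0.1
```

Call:
move_arm(
  targets=[
    [0, 0, 0, 1, 0],
    [0, 0, 0, 2, 0],
    [0, 0, 0, 2, 0],
  ],
)

```text
clock: 8.55
position: [431.2, -251.7, 31.4]
eef_rot: [0.687, 0.726, -0.0, -0.0]
ft_force: [0.5, 0.2, 0.6]
grip_width: -0.6
```

Call:
move_arm(
  targets=[
    [0, 0, 0, 1, 0],
    [0, 0, 0, 1, 0],
  ],
)

```text
clock: 8.8
position: [431.2, -251.7, 30.4]
eef_rot: [0.687, 0.726, -0.0, -0.0]
ft_force: [0.2, 0.2, -0.6]
grip_width: -0.1
```

Run:
```python
from h import *
s=status.sense();print(s["position"],s["ft_force"],s["wrist_torque"])
fs=grab_frame("scene");ft=grab_frame("top")
a=cv2.resize(ft["color"][205:245,370:410],(400,400),interpolation=2)
b=cv2.resize(fs["color"][135:175,270:310],(400,400),interpolation=2)
cv2.imwrite("pics/tab6.png",np.hstack([a,b]))
```

```text
[ 431.18941704 -251.67801949   30.38154979] [ 0.19812316  0.15654754 -0.55187508] [-0.02607135  0.03083217  0.05197419]
```

View pics/tab6.png

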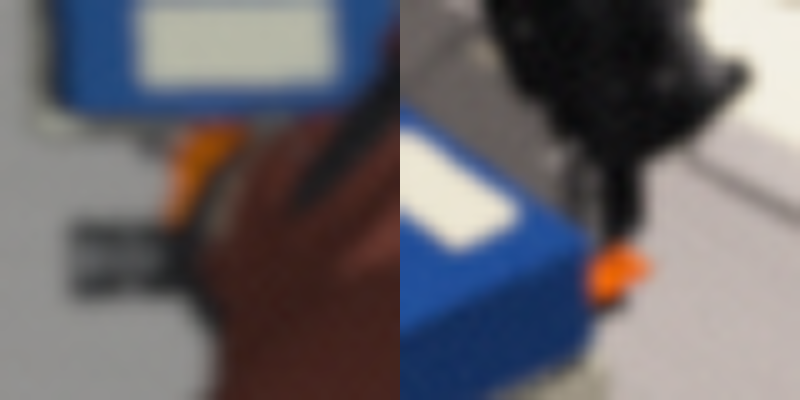

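Run:
```python
from h import *
fs=grab_frame("scene");crop(fs,250,90,350,170,8,"pics/tab7.png")
p=status.sense()["position"]
for o in(-100,-48,0,25):print(o,(proj(fs,p-[0,0,o])-[250,90])*8)
```

```text
-100 [314.39242949 321.54821743]
-48 [317.29162729 434.16883161]
0 [319.84579298 533.38652159]
25 [321.13230994 583.36183884]
```

View pics/tab7.png

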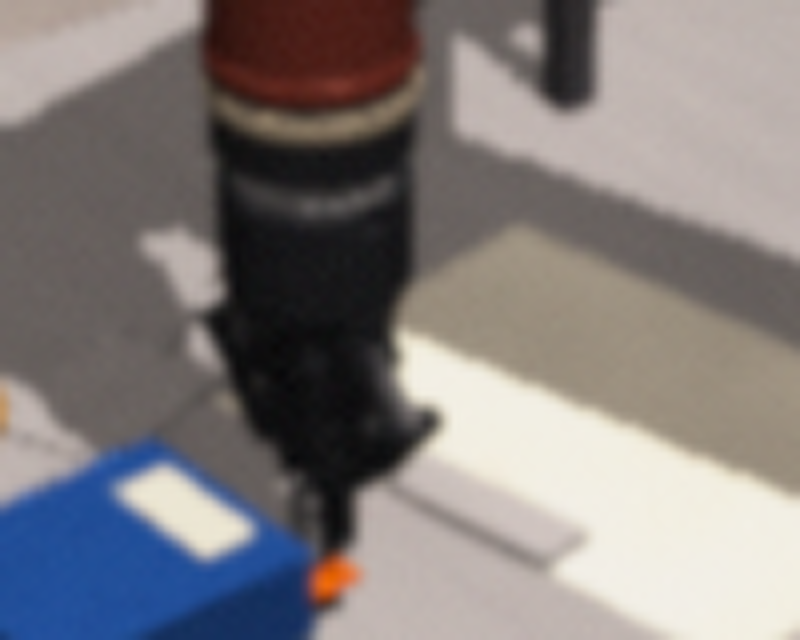

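Call:
move_arm(
  targets=[
    [0, 0, -2, 0, 0],
    [0, 0, -2, 1, 0],
    [0, 0, -2, 1, 0],
  ],
)

```text
clock: 9.32
position: [429.1, -251.8, 29.4]
eef_rot: [0.687, 0.726, -0.0, -0.0]
ft_force: [-0.4, -0.1, 0.3]
grip_width: -0.1
```

Call:
move_arm(
  targets=[
    [0, 0, 0, 1, 0],
    [0, 0, 0, 1, 0],
  ],
)

```text
clock: 9.57
position: [429.1, -251.8, 28.4]
eef_rot: [0.687, 0.726, -0.0, -0.0]
ft_force: [-1.3, -1.0, 1.8]
grip_width: 0.1
```

Call:
move_arm(
  targets=[
    [0, 0, 0, 1, 0],
    [0, 0, 0, 1, 0],
  ],
)

```text
clock: 9.82
position: [429.2, -251.8, 27.4]
eef_rot: [0.687, 0.726, -0.0, -0.0]
ft_force: [-2.0, -0.4, 2.4]
grip_width: 0.1
```

Call:
move_arm(
  targets=[
    [0, 0, 0, 1, 0],
    [0, 0, 0, 1, 0],
  ],
)

```text
clock: 10.07
position: [429.2, -251.8, 26.4]
eef_rot: [0.687, 0.726, -0.0, -0.0]
ft_force: [-0.6, 0.4, 2.4]
grip_width: 0.1
```

Run:
```python
from h import *
fs=grab_frame("scene");crop(fs,270,130,320,180,12,"pics/tab8.png")
```

```text
(no output)
```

View pics/tab8.png

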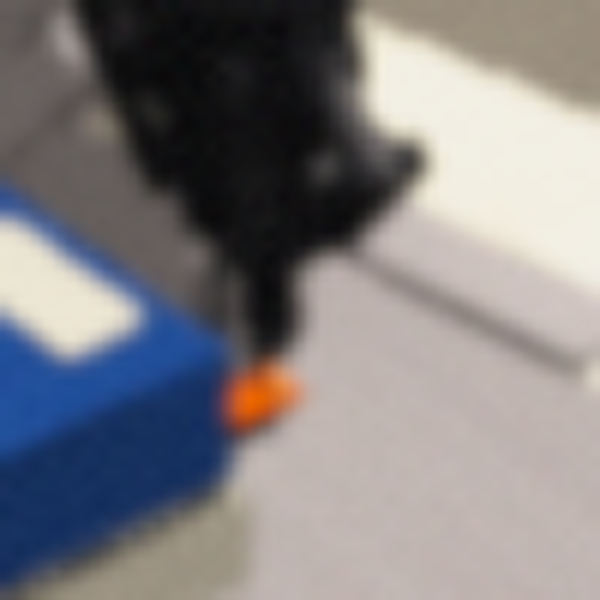

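Call:
move_arm(
  targets=[
    [0, 0, 0, 1, 0],
    [0, 0, 0, 1, 0],
    [0, 0, 0, 2, 0],
    [0, 0, 0, 2, 0],
  ],
)

```text
clock: 10.62
position: [429.2, -251.8, 24.4]
eef_rot: [0.687, 0.726, -0.0, -0.0]
ft_force: [-0.7, -0.4, 1.0]
grip_width: -0.1
```

Call:
move_arm(
  targets=[
    [0, 0, 0, 1, 0],
    [0, 0, 0, 1, 0],
    [0, 0, 0, 2, 0],
    [0, 0, 0, 2, 0],
  ],
)

```text
clock: 11.12
position: [429.3, -251.8, 22.4]
eef_rot: [0.687, 0.726, 0.0, 0.0]
ft_force: [0.0, -0.4, 1.5]
grip_width: 0.0
```

Call:
move_arm(
  targets=[
    [0, 0, 0, 1, 0],
    [0, 0, 0, 1, 0],
  ],
)

```text
clock: 11.38
position: [429.3, -251.8, 21.4]
eef_rot: [0.687, 0.726, 0.0, -0.0]
ft_force: [-0.6, 0.2, 0.6]
grip_width: 0.1
```

Run:
```python
from h import *
fs=grab_frame("scene");crop(fs,230,90,330,190,6,"pics/tab9.png")
```

View pics/tab9.png

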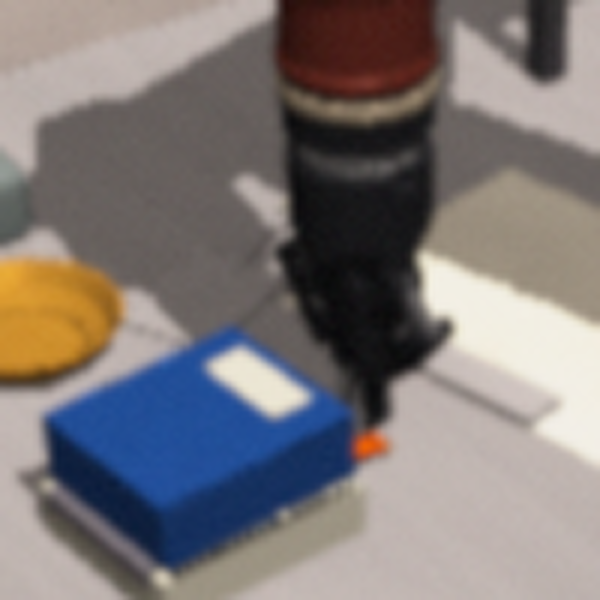

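Call:
move_arm(
  targets=[
    [0, 0, 0, 1, 0],
    [0, 0, 0, 1, 0],
    [0, 0, 0, 1, 0],
  ],
)

```text
clock: 11.8
position: [429.3, -251.9, 20.5]
eef_rot: [0.687, 0.726, 0.0, 0.0]
ft_force: [0.0, 0.6, 2.3]
grip_width: -0.0
```

Run:
```python
from h import *
print(status.sense()["ft_force"])
fs=grab_frame("scene");crop(fs,230,90,330,190,6,"pics/tab10.png")
```

```text
[0.00809576 0.62358903 2.3251871 ]
```

View pics/tab10.png

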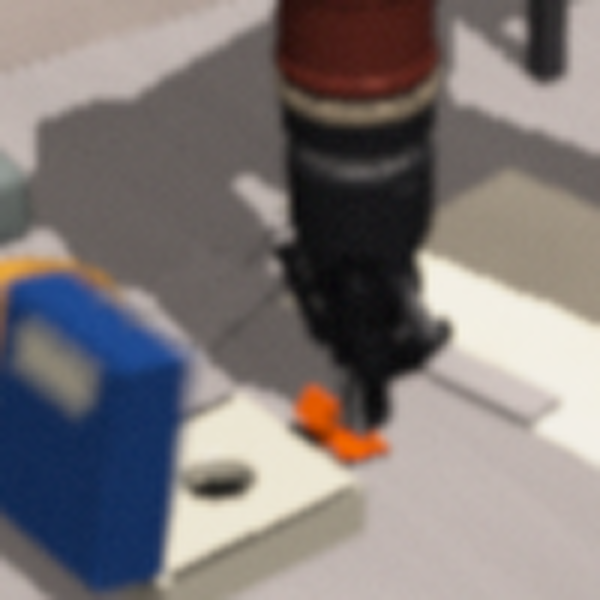

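Call:
move_arm(
  targets=[
    [0, 0, 0, -10, 0],
    [0, 0, 0, -60, 0],
    [0, 0, 0, -120, 0],
    [0, 0, 0, -170, 0],
    [0, 0, 0, -170, 0],
    [0, 0, 0, -170, 0],
  ],
)

```text
clock: 12.6
position: [429.1, -251.6, 190.5]
eef_rot: [0.687, 0.726, 0.0, 0.0]
ft_force: [-0.2, -0.3, -0.7]
grip_width: -0.0
```

Run:
```python
from h import *
print(status.sense()["position"],shift([502.2,181.7,190],np.pi/2+YAW))
ft=grab_frame("top");fs=grab_frame("scene")
a=cv2.resize(ft["color"][165:245,350:430],(400,400),interpolation=2)
b=cv2.resize(fs["color"][110:190,230:310],(400,400),interpolation=2)
cv2.imwrite("pics/open.png",np.hstack([a,b]))
```

```text
[ 429.0826054  -251.61397752  190.52589057] ([428.6, 96.9, 0.5], np.float64(-0.0))
```

View pics/open.png

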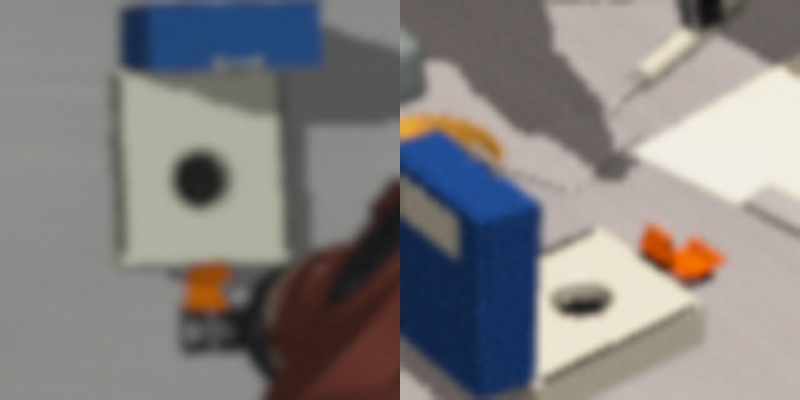

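Call:
move_arm(
  targets=[
    [0.8, 429, 97, 0, 0],
    [0.8, 429, 97, 0, 0],
    [0.8, 429, 97, 0, 0],
    [0.8, 429, 97, 0, 0],
    [0.8, 429, 97, 0, 0],
    [0.8, 429, 97, 0, 0],
    [0.8, 429, 97, 0, 0],
    [0.8, 429, 97, 0, 0],
    [0.8, 429, 97, 0, 0],
    [0.8, 429, 97, 0, 0],
  ],
)

```text
clock: 13.95
position: [502.1, 180.6, 190.0]
eef_rot: [0.688, 0.726, -0.001, -0.0]
ft_force: [0.2, 0.1, 0.6]
grip_width: 68.1
```

Run:
```python
from h import *
s=status.sense()
print(s["position"],s["grip_width"],shift([502.2,181.7,190],np.pi/2+YAW))
ft=grab_frame("top");fs=grab_frame("scene")
a=cv2.resize(ft["color"][165:245,220:300],(400,400),interpolation=2)
b=cv2.resize(fs["color"][170:250,325:405],(400,400),interpolation=2)
cv2.imwrite("pics/w1.png",np.hstack([a,b]))
p=s["position"]
for o in(0,25): print((proj(fs,p-[0,0,o])-[325,170])*5)
# nest
im=cv2.resize(ft["color"][190:212,378:402],None,fx=8,fy=8,interpolation=2);g=cv2.cvtColor(im,6)
m=(g<90).astype(np.uint8);cs,_=cv2.findContours(m,0,1)
for k in cs:
    if cv2.contourArea(k)<500: continue
    (u,v),wh,_=cv2.minAreaRect(k); M=cv2.moments(k);u,v=M['m10']/M['m00'],M['m01']/M['m00']
    uv=((u+.5)/8-.5+378,(v+.5)/8-.5+190);print("nest",uv,wh,onz(ft,*uv,30),c2w(-10,0,30), "min gray",g.min(),g.max())
im=cv2.resize(fs["color"][162:180,335-100:360],None,fx=8,fy=8,interpolation=2)
```

```text
[502.06141549 180.63123709 189.95884464] 68.13011418411641 ([1.1, 0.2, -0.0], np.float64(-0.002))
[227.84343436 126.74981205]
[222.74590911 166.38263571]
nest (389.5306034482759, 200.3840763546798) (80.92308807373047, 80.00927734375) [ 529.64757839 -243.25137455   30.        ] [ 530.01530145 -245.05298715   30.        ] min gray 27 173
```

View pics/w1.png

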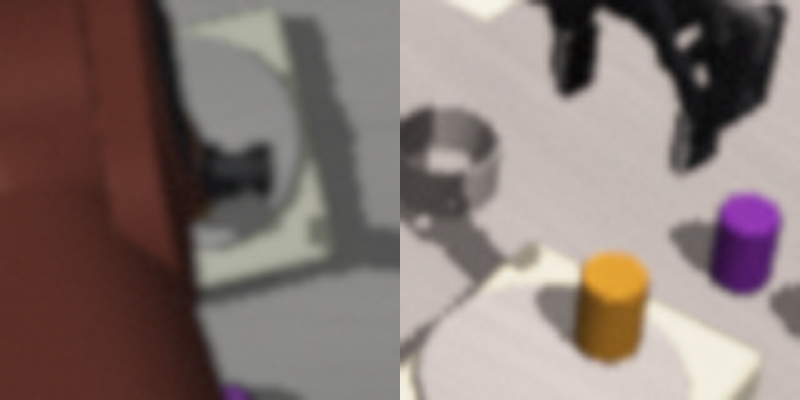

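Call:
move_arm(
  targets=[
    [0.8, 1, 0, 30, 0],
    [0.8, 1, 0, 60, 0],
    [0.8, 1, 0, 75, 0],
    [0.8, 1, 0, 75, 0],
  ],
)

```text
clock: 14.55
position: [501.9, 182.3, 115.0]
eef_rot: [0.688, 0.726, -0.001, -0.0]
ft_force: [0.1, 0.3, 0.0]
grip_width: 68.2
```

Run:
```python
from h import *
s=status.sense()
print(s["position"],s["grip_width"],shift([502.2,181.7,74],np.pi/2+YAW))
fs=grab_frame("scene")
crop(fs,335,190,405,255,9,"pics/w2.png")
```

```text
[501.90101467 182.25826211 114.97430253] 68.24979403142476 ([-0.6, 0.3, 41.0], np.float64(-0.001))
```

View pics/w2.png

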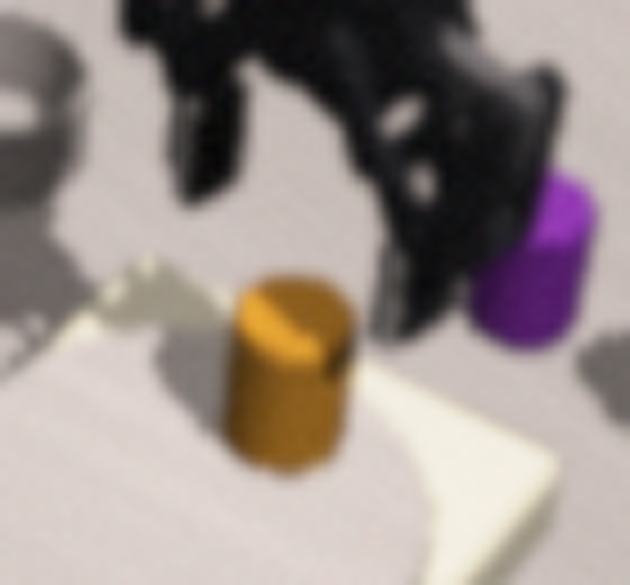

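Call:
move_arm(
  targets=[
    [0.8, 0, 0, 20, 0],
    [0.8, 0, 0, 32, 0],
    [0.8, 0, 0, 39, 0],
    [0.8, 0, 0, 39, 0],
    [0.3, 0, 0, 39, 0],
    [0.3, 0, 0, 39, 0],
    [0.3, 0, 0, 39, 0],
    [0.3, 0, 0, 39, 0],
    [0.3, 0, 0, 39, 0],
  ],
)

```text
clock: 15.72
position: [502.8, 183.1, 77.3]
eef_rot: [0.687, 0.726, 0.001, 0.0]
ft_force: [-2.5, -0.6, 5.2]
grip_width: 33.9
```

Run:
```python
from h import *
s=status.sense()
print(s["position"],s["grip_width"],s["ft_force"])
fs=grab_frame("scene")
crop(fs,335,190,405,255,9,"pics/w3.png")
```

```text
[502.75867846 183.05470557  77.27472234] 33.90719162670216 [-2.51232773 -0.62728053  5.19677866]
```

View pics/w3.png

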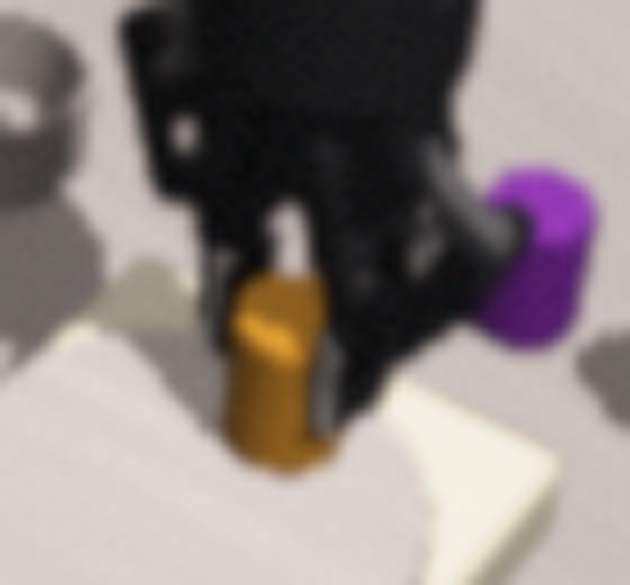

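Call:
move_arm(
  targets=[
    [0, 0, 0, 0, 0],
    [0, 0, 0, 0, 0],
    [0, 0, 0, 0, 0],
    [0, 0, 0, 0, 0],
  ],
)

```text
clock: 16.27
position: [502.8, 183.1, 77.3]
eef_rot: [0.687, 0.726, 0.001, 0.0]
ft_force: [-2.0, -0.2, 5.4]
grip_width: 34.1
```

Run:
```python
from h import *
s=status.sense()
print(s["position"],s["grip_width"],s["ft_force"],s["wrist_torque"])
fs=grab_frame("scene")
crop(fs,335,190,405,255,9,"pics/w4.png")
```

```text
[502.7785301  183.07965724  77.27824182] 34.11501884948542 [-2.03998993 -0.16559246  5.36599113] [0.00884253 0.31034457 0.02912104]
```

View pics/w4.png

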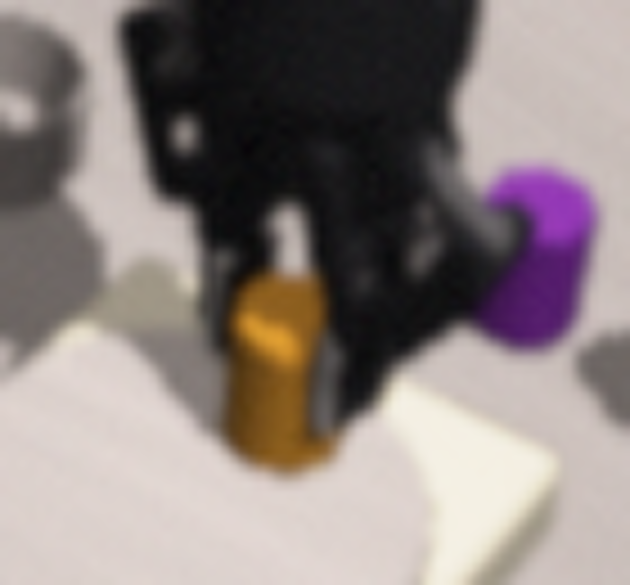

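Call:
move_arm(
  targets=[
    [0, 0, 0, -3, 0],
    [0, 0, 0, -10, 0],
    [0, 0, 0, -30, 0],
    [0, 0, 0, -60, 0],
    [0, 0, 0, -60, 0],
    [0, 0, 0, -60, 0],
  ],
)

```text
clock: 17.08
position: [501.9, 182.8, 135.7]
eef_rot: [0.687, 0.726, -0.0, -0.0]
ft_force: [0.4, -0.6, -4.4]
grip_width: 33.8
```

Run:
```python
from h import *
s=status.sense()
print(s["position"],s["grip_width"],s["ft_force"],s["wrist_torque"])
fs=grab_frame("scene")
crop(fs,335,165,415,245,7,"pics/w5.png")
# nest by scene (from same colours): dark hole
c=fs["color"][160:180,253:290]
im=cv2.resize(c,None,fx=8,fy=8,interpolation=2);cv2.imwrite("pics/nest.png",im)
```

```text
[501.92150036 182.75665872 135.70849805] 33.75669453299973 [ 0.41376021 -0.64859414 -4.38160205] [-0.00887181  0.00103126 -0.02611173]
```

View pics/w5.png

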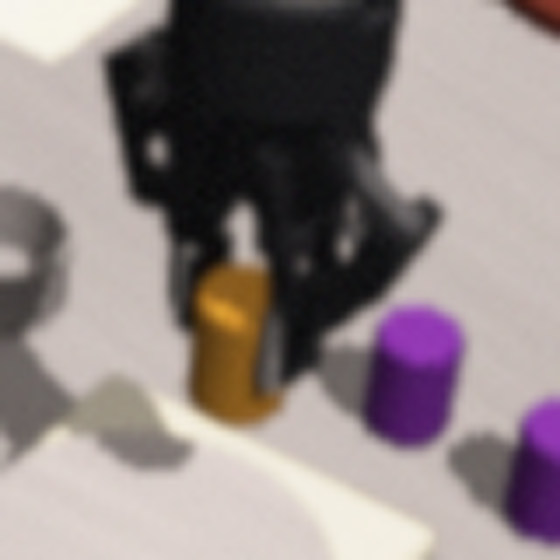

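View pics/nest.png

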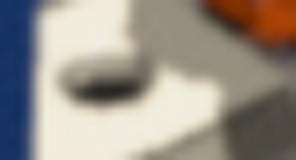

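Run:
```python
from h import *
fs=grab_frame("scene");ft=grab_frame("top")
print("scene weight",onz(fs,366.8,230.9,75), "tri",tri(fs,(366.8,223.9),ft,(256.4,203.75)))
# nest rim in scene: ellipse extremes of hole
u=253+ (np.array([62,152])+.5)/8-.5; v=160+(np.array([55,106])+.5)/8-.5
print("nest scene",u,v,onz(fs,u.mean(),v.mean(),30),"top",onz(ft,389.53,200.38,30))
print(tri(fs,(u.mean(),v.mean()),ft,(389.53,200.38)))
```

```text
scene weight [503.22186635 184.3745349   75.        ] tri (array([502.74534657, 181.61128887,  97.17892018]), np.float64(1.0309797172206512))
nest scene [260.3125 271.5625] [166.4375 172.8125] [ 532.52556272 -240.11897454   30.        ] top [ 529.66085804 -243.24923337   30.        ]
(array([ 530.05078942, -243.96008232,   26.59061574]), np.float64(0.2886406754137365))
```

Run:
```python
from h import *
print(shift([531.1,-241.7,136],np.pi/2+YAW))
```

```text
([-425.4, 6.1, -0.5], np.float64(-0.0))
```

Call:
move_arm(
  targets=[
    [0, -50, 6, 0, 0],
    [0, -100, 6, 0, 0],
    [0, -150, 6, 0, 0],
    [0, -200, 6, 0, 0],
    [0, -250, 6, 0, 0],
    [0, -300, 6, 0, 0],
    [0, -350, 6, 0, 0],
    [0, -400, 6, 0, 0],
    [0, -425.4, 6, 0, 0],
    [0, -425.4, 6, 0, 0],
  ],
)

```text
clock: 18.48
position: [531.5, -242.9, 135.6]
eef_rot: [0.688, 0.726, -0.0, -0.0]
ft_force: [-0.3, 0.9, -4.4]
grip_width: 34.1
```

Run:
```python
from h import *
s=status.sense()
print(s["position"],s["grip_width"],s["ft_force"],shift([531.1,-241.7,75],np.pi/2+YAW))
```

```text
[ 531.49792627 -242.8860975   135.61167927] 34.06549992991757 [-0.28608336  0.89733992 -4.3927833 ] ([1.2, -0.3, 60.6], np.float64(-0.002))
```

Call:
move_arm(
  targets=[
    [0, 0, 0, 20, 0],
    [0, 0, 0, 40, 0],
    [0, 0, 0, 60, 0],
    [0, 0, 0, 60, 0],
    [0, 0, 0, 60, 0],
  ],
)

```text
clock: 19.1
position: [532.1, -241.0, 77.0]
eef_rot: [0.687, 0.727, 0.0, 0.0]
ft_force: [0.5, -0.3, -4.0]
grip_width: 33.9
```

Run:
```python
from h import *
s=status.sense()
print(s["position"],s["grip_width"],s["ft_force"],shift([531.1,-241.7,75],np.pi/2+YAW))
fs=grab_frame("scene")
crop(fs,235,125,305,185,10,"pics/n1.png")
for z in(48,30):print((proj(fs,np.r_[s["position"][:2],z])-[235,125]+.5)*10)
```

```text
[ 532.1445842  -240.95061206   77.01884749] 33.88079604718702 [ 0.48182267 -0.34137548 -3.98858053] ([-0.7, -1.1, 2.0], np.float64(0.001))
[310.62837644 402.98409998]
[313.92676661 449.54967771]
```

View pics/n1.png

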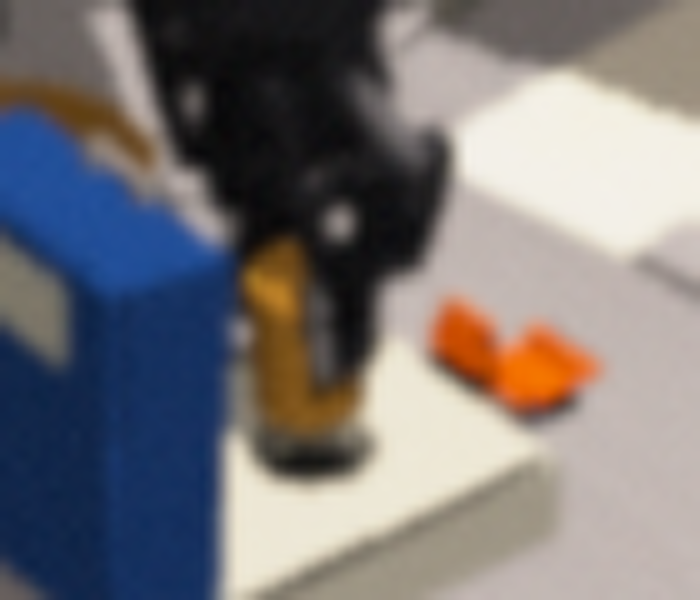

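Call:
move_arm(
  targets=[
    [0, 0, 0, 8, 0],
    [0, 0, 0, 15, 0],
    [0, 0, 0, 18, 0],
    [0, 0, 0, 18, 0],
  ],
)

```text
clock: 19.65
position: [531.6, -241.5, 58.1]
eef_rot: [0.687, 0.726, -0.0, -0.0]
ft_force: [-0.8, 0.6, -4.3]
grip_width: 34.3
```

Call:
move_arm(
  targets=[
    [0, 0, 0, 1, 0],
    [0, 0, 0, 2, 0],
    [0, 0, 0, 3, 0],
    [0, 0, 0, 3, 0],
  ],
)

```text
clock: 20.15
position: [532.0, -242.1, 55.9]
eef_rot: [0.687, 0.726, -0.0, 0.001]
ft_force: [-1.5, -2.5, 3.7]
grip_width: 34.3
```

Call:
move_arm(
  targets=[
    [0, 0, 0, 1, 0],
    [0, 0, 0, 2, 0],
    [0, 0, 0, 3, 0],
    [0, 0, 0, 3, 0],
  ],
)

```text
clock: 20.65
position: [532.0, -243.2, 54.5]
eef_rot: [0.688, 0.726, -0.001, 0.001]
ft_force: [-9.2, -4.0, 20.3]
grip_width: 34.1
```

Call:
move_arm(
  targets=[
    [0, -1, -2, -4, 0],
    [0, -1, -2, -4, 0],
    [0, -1, -2, -2, 0],
    [0, -1, -2, -2, 0],
  ],
)

```text
clock: 21.15
position: [530.1, -243.1, 54.4]
eef_rot: [0.687, 0.726, -0.0, 0.0]
ft_force: [-1.2, -3.1, 0.1]
grip_width: 34.0
```

Call:
move_arm(
  targets=[
    [0, 0, 0, 1, 0],
    [0, 0, 0, 2, 0],
    [0, 0, 0, 2, 0],
  ],
)

```text
clock: 21.52
position: [530.1, -244.0, 52.6]
eef_rot: [0.688, 0.726, -0.001, 0.001]
ft_force: [-0.1, -6.9, -2.2]
grip_width: 34.1
```

Call:
move_arm(
  targets=[
    [0, -1, 0, 0, 0],
    [0, -1.5, 0, 2, 0],
    [0, -1.5, 0, 4, 0],
    [0, -1.5, 0, 4, 0],
  ],
)

```text
clock: 22.02
position: [529.8, -244.4, 48.0]
eef_rot: [0.687, 0.726, -0.0, 0.0]
ft_force: [-1.9, -6.4, -4.5]
grip_width: 33.9
```

Call:
move_arm(
  targets=[
    [0, 0, 0, 2, 0],
    [0, 0, 0, 4, 0],
    [0, 0, 0, 4, 0],
  ],
)

```text
clock: 22.4
position: [529.9, -244.5, 44.1]
eef_rot: [0.687, 0.726, -0.0, 0.0]
ft_force: [-0.9, -5.8, -4.9]
grip_width: 34.1
```

Call:
move_arm(
  targets=[
    [0, -0.5, 0, 1, 0],
    [0, -0.5, 0, 1.5, 0],
    [0, -0.5, 0, 1.5, 0],
  ],
)

```text
clock: 22.78
position: [529.8, -244.6, 43.3]
eef_rot: [0.687, 0.726, -0.0, -0.0]
ft_force: [-4.5, -3.1, 5.4]
grip_width: 33.8
```

Run:
```python
from h import *
s=status.sense()
print(s["position"],s["ft_force"])
fs=grab_frame("scene")
crop(fs,235,125,305,185,10,"pics/n2.png")
```

```text
[ 529.84167527 -244.58167372   43.28925042] [-4.52663874 -3.09832518  5.44498836]
```

View pics/n2.png

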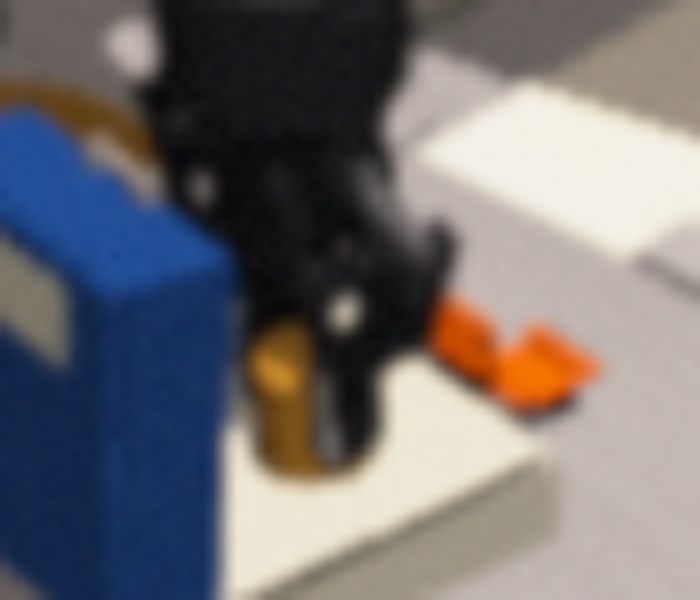

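Call:
move_arm(
  targets=[
    [0.7, 0, 0, 0, 0],
    [0.7, 0, 0, 0, 0],
    [0.7, 0, 0, 0, 0],
    [0.7, 0, 0, 0, 0],
    [0.7, 0, 0, -15, 0],
    [0.7, 0, 0, -40, 0],
    [0.7, 0, 0, -80, 0],
    [0.7, 0, 0, -130, 0],
    [0.7, 0, 0, -180, 0],
    [0.7, 0, 0, -220, 0],
  ],
)

```text
clock: 24.08
position: [530.2, -244.7, 266.5]
eef_rot: [0.687, 0.726, 0.0, 0.001]
ft_force: [1.1, -0.6, 0.3]
grip_width: 59.9
```

Run:
```python
from h import *
s=status.sense()
print(s["position"],s["ft_force"],s["grip_width"])
fs=grab_frame("scene")
crop(fs,220,105,310,185,8,"pics/n3.png")
ft=grab_frame("top");crop(ft,345,155,425,235,6,"pics/n3t.png")
```

```text
[ 530.18621237 -244.73505788  266.47366594] [ 1.07479039 -0.61741954  0.25254643] 59.9339949244891
```

View pics/n3.png

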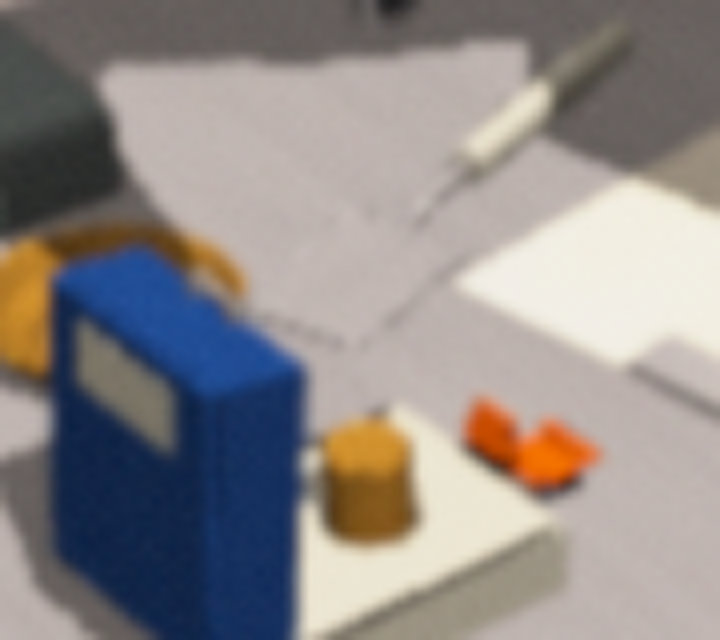

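View pics/n3t.png

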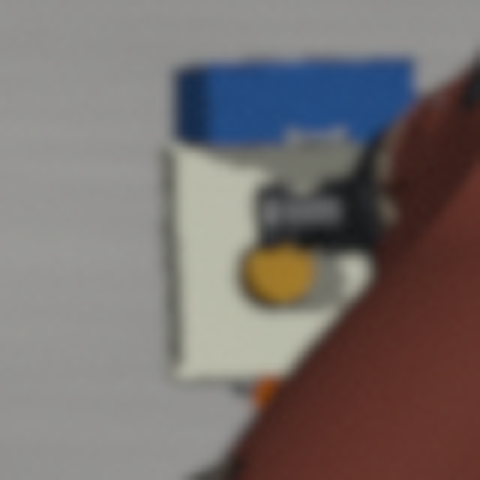

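```bash
cat >> h.py <<'E'
def lidtcp(th,s=114,w=11,t=3,gap=0):
    d=np.array([-np.cos(th),np.sin(th)]);n=np.array([np.sin(th),np.cos(th)])
    p=np.array([60,31])+s*d+(44+gap)*n
    return c2w(p[0]+w,0,p[1]+t)
E
python3 - <<'E'
from h import *
P=lidtcp(1.45,gap=15);print(P,shift([P[0]+12,P[1],266]),shift(P,np.pi/2+YAW))
for th in np.arange(1.45,-.01,-.145):print(round(th,3),lidtcp(th).round(1))
E
```

```text
[ 655.6555099  -238.09459773  154.27894437] ([0.1, 136.0, 3.8], 0) ([1.3, 123.2, 115.4], np.float64(-0.0))
1.45 [ 640.8 -238.9  152.5]
1.305 [ 623.4 -239.9  155.6]
1.16 [ 605.7 -240.9  156.1]
1.015 [ 588.2 -241.8  154.1]
0.87 [ 571.1 -242.8  149.5]
0.725 [ 554.8 -243.7  142.5]
0.58 [ 539.8 -244.5  133.3]
0.435 [ 526.2 -245.3  121.9]
0.29 [ 514.4 -245.9  108.8]
0.145 [ 504.6 -246.5   94. ]
-0.0 [ 497.1 -246.9   78. ]
```

Call:
move_arm(
  targets=[
    [0, 0, 50, 0, 0],
    [0, 0, 100, 0, 0],
    [0, 0, 138, 0, 0],
    [0, 0, 138, 0, 0],
    [0, 1, 138, 40, 0],
    [0, 1, 138, 80, 0],
    [0, 1, 138, 113, 0],
    [0, 1, 138, 113, 0],
    [0, 1, 138, 113, 0],
  ],
)

```text
clock: 25.3
position: [668.0, -236.4, 151.9]
eef_rot: [0.687, 0.726, 0.0, 0.001]
ft_force: [-0.2, 0.2, 0.4]
grip_width: 0.0
```

Run:
```python
from h import *
s=status.sense()
print(s["position"],s["ft_force"],s["grip_width"])
fs=grab_frame("scene")
crop(fs,200,85,300,185,6,"pics/l1.png")
print(shift(lidtcp(1.45,gap=5)),shift(lidtcp(1.45)),shift(lidtcp(1.305)))
```

```text
[ 668.0058782  -236.43137255  151.91262814] [-0.15798124  0.16649881  0.37988104] 0.038303838464958544
([-0.8, -22.8, -0.9], 0) ([-0.8, -27.7, -0.3], 0) ([-0.8, -45.2, -3.4], 0)
```

View pics/l1.png

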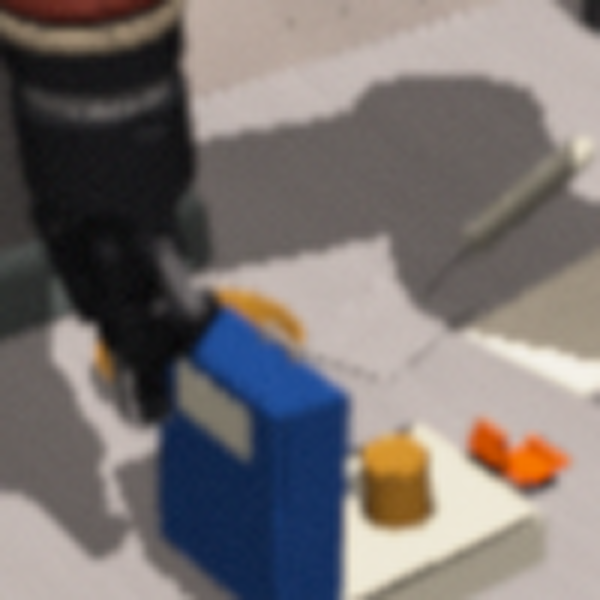

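Call:
move_arm(
  targets=[
    [0, 0, -10, 0, 0],
    [0, 0, -18, 0, 0],
    [0, 0, -24, 0, 0],
    [0, 0, -28, -0.5, 0],
    [0, 0, -32, -1.5, 0],
    [0, 0, -36, -2.5, 0],
    [0, 0, -40, -3, 0],
  ],
)

```text
clock: 26.22
position: [627.9, -238.3, 153.1]
eef_rot: [0.687, 0.726, 0.0, 0.0]
ft_force: [1.7, 0.6, 1.3]
grip_width: 0.3
```

Run:
```python
from h import *
s=status.sense()
print(s["position"],s["ft_force"],s["grip_width"])
fs=grab_frame("scene")
crop(fs,200,85,300,185,6,"pics/l2.png")
for th in (1.305,1.16,1.015,.87,.725,.58):print(th,shift(lidtcp(th))[0])
```

```text
[ 627.86472547 -238.29816777  153.14148995] [1.73481133 0.61295093 1.3036134 ] 0.3119468980885772
1.305 [-1.4, -4.1, -2.3]
1.16 [-1.4, -21.8, -2.9]
1.015 [-1.4, -39.4, -0.8]
0.87 [-1.4, -56.5, 3.7]
0.725 [-1.4, -72.8, 10.7]
0.58 [-1.4, -87.9, 19.9]
```

View pics/l2.png

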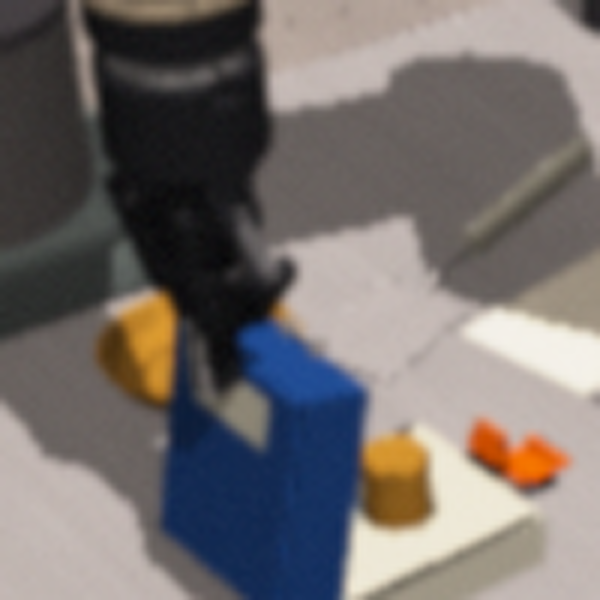

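Call:
move_arm(
  targets=[
    [0, -1, -5, -2.3, 0],
    [0, -1, -10, -2.6, 0],
    [0, -1, -15, -2.8, 0],
    [0, -1, -21, -2.9, 0],
    [0, -1, -27, -2.4, 0],
    [0, -1, -33, -1.6, 0],
    [0, -1, -39, -0.8, 0],
    [0, -1, -45, 0.5, 0],
    [0, -1, -51, 2.2, 0],
    [0, -1, -56.5, 3.7, 0],
  ],
)

```text
clock: 27.52
position: [571.0, -242.4, 149.1]
eef_rot: [0.687, 0.726, -0.0, -0.0]
ft_force: [0.7, 0.7, 2.1]
grip_width: 0.0
```

Run:
```python
from h import *
s=status.sense()
print(s["position"],s["ft_force"],s["grip_width"])
fs=grab_frame("scene")
crop(fs,200,85,300,185,6,"pics/l3.png")
for th in (.87,.725,.58,.435,.29,.2,.145):print(th,shift(lidtcp(th))[0])
```

```text
[ 570.97579601 -242.44179719  149.10505184] [0.66311546 0.72629805 2.06574757] 0.011914355462446763
0.87 [-0.4, 0.7, -0.7]
0.725 [-0.4, -15.5, 6.3]
0.58 [-0.4, -30.6, 15.6]
0.435 [-0.4, -44.2, 26.9]
0.29 [-0.4, -56.0, 40.1]
0.2 [-0.4, -62.3, 49.1]
0.145 [-0.4, -65.8, 54.9]
```

View pics/l3.png

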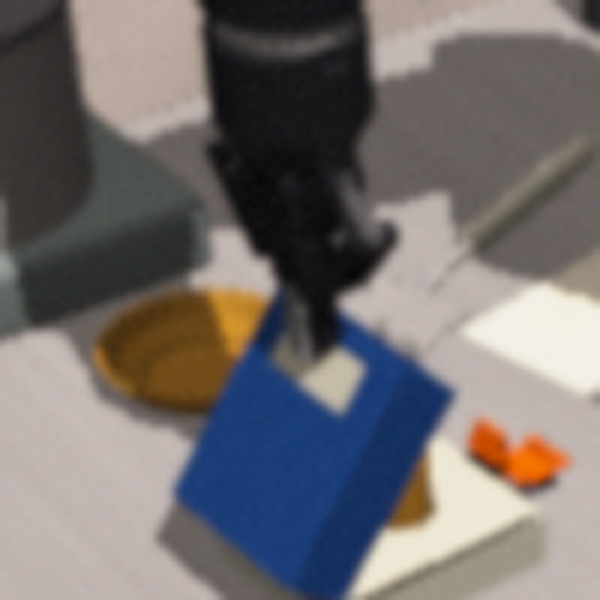

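Call:
move_arm(
  targets=[
    [0, 0, -5, 1.5, 0],
    [0, 0, -10, 4, 0],
    [0, 0, -15.5, 6.3, 0],
    [0, 0, -20.5, 9, 0],
    [0, 0, -25.5, 12, 0],
    [0, 0, -30.6, 15.6, 0],
    [0, 0, -35, 19, 0],
    [0, 0, -39.7, 22.8, 0],
    [0, 0, -44.2, 27, 0],
    [0, 0, -48, 31, 0],
  ],
)

```text
clock: 28.82
position: [523.1, -245.0, 117.9]
eef_rot: [0.687, 0.726, -0.0, -0.0]
ft_force: [-1.3, -0.7, 5.4]
grip_width: 0.3
```

Run:
```python
from h import *
s=status.sense()
print(s["position"],s["ft_force"],s["grip_width"])
fs=grab_frame("scene")
crop(fs,210,95,310,195,6,"pics/l4.png")
for th in (.435,.29,.24,.2,.145,.1,.05):print(th,shift(lidtcp(th))[0])
```

```text
[ 523.09212776 -244.98641466  117.91691471] [-1.27785832 -0.66202452  5.35106633] 0.26975605815684767
0.435 [-0.5, 3.7, -4.5]
0.29 [-0.6, -8.1, 8.7]
0.24 [-0.6, -11.7, 13.6]
0.2 [-0.6, -14.5, 17.7]
0.145 [-0.6, -17.9, 23.4]
0.1 [-0.6, -20.5, 28.3]
0.05 [-0.6, -23.1, 33.8]
```

View pics/l4.png

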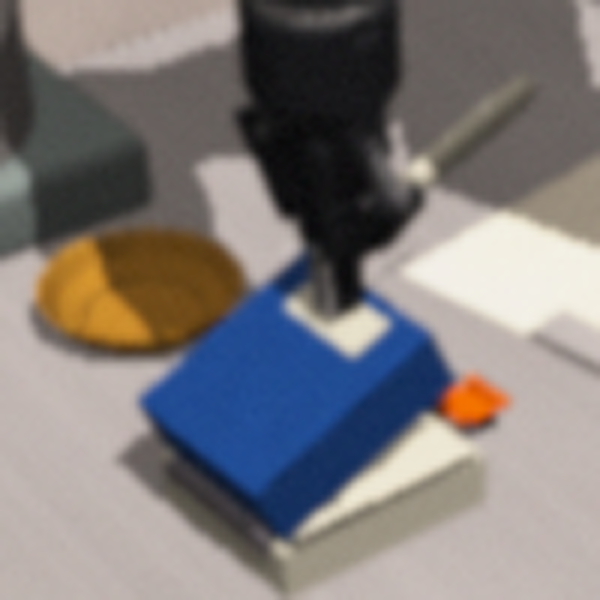

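Call:
move_arm(
  targets=[
    [0, 0, -4, 3.5, 0],
    [0, 0, -8, 7, 0],
    [0, 0, -11, 10.5, 0],
    [0, 0, -14, 14, 0],
    [0, 0, -17, 17, 0],
    [0, 0, -17, 17, 0],
  ],
)

```text
clock: 29.62
position: [506.2, -245.9, 101.0]
eef_rot: [0.687, 0.726, -0.0, -0.0]
ft_force: [0.8, 0.5, 1.7]
grip_width: -0.1
```

Run:
```python
from h import *
s=status.sense()
print(s["position"],s["ft_force"],s["grip_width"])
for th in (.2,.145,.1,.05,0):print(th,shift(lidtcp(th))[0])
```

```text
[ 506.16997599 -245.91788241  101.03153686] [0.79507675 0.5056974  1.72618166] -0.10862952776707888
0.2 [-0.5, 1.9, 1.3]
0.145 [-0.5, -1.6, 7.0]
0.1 [-0.5, -4.2, 11.9]
0.05 [-0.5, -6.8, 17.4]
0 [-0.5, -9.1, 23.0]
```

Call:
move_arm(
  targets=[
    [0, 0, -1.5, 2, 0],
    [0, 0, -3, 4, 0],
    [0, 0, -4, 6, 0],
    [0, 0, -4, 6, 0],
  ],
)

```text
clock: 30.12
position: [502.4, -246.2, 95.1]
eef_rot: [0.687, 0.726, -0.0, -0.0]
ft_force: [1.5, 0.1, 2.2]
grip_width: -0.1
```

Call:
move_arm(
  targets=[
    [0, 0, -1, 1, 0],
    [0, 0, -2, 2, 0],
    [0, 0, -2, 3, 0],
    [0, 0, -2, 3, 0],
  ],
)

```text
clock: 30.62
position: [500.2, -246.3, 92.1]
eef_rot: [0.687, 0.726, -0.0, -0.0]
ft_force: [-1.2, -0.0, 2.3]
grip_width: 0.4
```

Call:
move_arm(
  targets=[
    [0, 0, -0.5, 1, 0],
    [0, 0, -1, 2, 0],
    [0, 0, -1, 2, 0],
  ],
)

```text
clock: 31.0
position: [499.2, -246.3, 90.1]
eef_rot: [0.687, 0.726, -0.0, -0.0]
ft_force: [-2.2, -0.5, 4.2]
grip_width: 0.2
```

Call:
move_arm(
  targets=[
    [0, 0, -0.5, 1, 0],
    [0, 0, -1, 2, 0],
    [0, 0, -1, 2, 0],
  ],
)

```text
clock: 31.38
position: [498.6, -246.4, 88.5]
eef_rot: [0.687, 0.726, 0.0, 0.0]
ft_force: [-2.1, -0.9, 6.6]
grip_width: -0.1
```

Call:
move_arm(
  targets=[
    [0, 0, -0.5, 1, 0],
    [0, 0, -0.5, 2, 0],
    [0, 0, -0.5, 2, 0],
  ],
)

```text
clock: 31.75
position: [497.7, -246.5, 86.6]
eef_rot: [0.687, 0.726, -0.0, -0.0]
ft_force: [-4.2, 0.2, 10.0]
grip_width: 0.0
```

Call:
move_arm(
  targets=[
    [0, 0, 0, 1, 0],
    [0, 0, 0, 2, 0],
    [0, 0, 0, 2, 0],
  ],
)

```text
clock: 32.12
position: [497.3, -246.5, 84.5]
eef_rot: [0.687, 0.726, -0.001, -0.0]
ft_force: [-6.9, -0.5, 10.1]
grip_width: -0.1
```

Call:
move_arm(
  targets=[
    [0, 0, 0, 1, 0],
    [0, 0, 0, 2, 0],
    [0, 0, 0, 2, 0],
  ],
)

```text
clock: 32.5
position: [497.7, -246.4, 82.3]
eef_rot: [0.687, 0.726, -0.0, -0.0]
ft_force: [-3.1, -0.2, 4.9]
grip_width: -0.0
```

Call:
move_arm(
  targets=[
    [0, 0, 0, 1, 0],
    [0, 0, 0, 1, 0],
  ],
)

```text
clock: 32.75
position: [498.1, -246.3, 81.0]
eef_rot: [0.687, 0.726, 0.0, -0.0]
ft_force: [-0.9, -0.1, 2.5]
grip_width: 0.1
```

Call:
move_arm(
  targets=[
    [0, 0, 0, 1, 0],
    [0, 0, 0, 1, 0],
  ],
)

```text
clock: 33.0
position: [498.2, -246.3, 80.2]
eef_rot: [0.687, 0.726, 0.0, 0.0]
ft_force: [-0.6, 0.4, 3.7]
grip_width: 0.5
```

Call:
move_arm(
  targets=[
    [0, 0, 0, 1, 0],
    [0, 0, 0, 1, 0],
  ],
)

```text
clock: 33.25
position: [497.8, -246.3, 79.2]
eef_rot: [0.687, 0.726, -0.0, -0.0]
ft_force: [-2.3, 0.2, 5.2]
grip_width: 0.1
```

Call:
move_arm(
  targets=[
    [0, 0, 0, 0.5, 0],
    [0, 0, 0, 0.5, 0],
  ],
)

```text
clock: 33.5
position: [497.8, -246.3, 78.8]
eef_rot: [0.687, 0.726, -0.0, -0.0]
ft_force: [-4.0, 0.3, 5.6]
grip_width: 0.1
```

Call:
move_arm(
  targets=[
    [0, 0, 0, 0.5, 0],
    [0, 0, 0, 0.5, 0],
  ],
)

```text
clock: 33.75
position: [497.7, -246.4, 78.5]
eef_rot: [0.687, 0.726, -0.0, -0.0]
ft_force: [-4.3, 1.6, 8.4]
grip_width: 0.1
```

Run:
```python
from h import *
s=status.sense()
print(s["position"],s["ft_force"])
fs=grab_frame("scene")
crop(fs,210,95,310,195,6,"pics/l5.png")
```

```text
[ 497.72937142 -246.37751318   78.52268213] [-4.30574409  1.63799479  8.41910142]
```

View pics/l5.png

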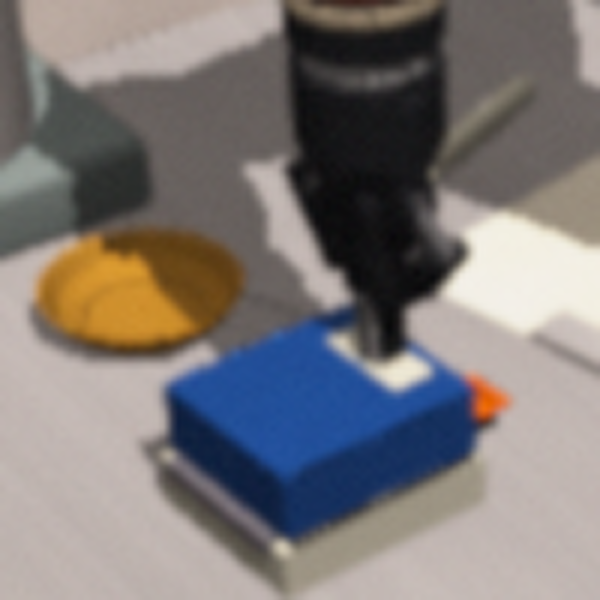

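Call:
move_arm(
  targets=[
    [0, 0, 0, 0.5, 0],
    [0, 0, 0, 0.5, 0],
  ],
)

```text
clock: 34.05
position: [497.6, -246.4, 78.3]
eef_rot: [0.687, 0.726, -0.0, -0.0]
ft_force: [-5.7, 1.3, 11.7]
grip_width: -0.0
```

Call:
move_arm(
  targets=[
    [0, 0, 0, 0.4, 0],
    [0, 0, 0, 0.4, 0],
  ],
)

```text
clock: 34.3
position: [497.5, -246.4, 78.0]
eef_rot: [0.687, 0.726, -0.0, -0.0]
ft_force: [-6.9, 1.3, 14.3]
grip_width: -0.2
```

Call:
move_arm(
  targets=[
    [0, 0, 0, -1, 0],
    [0, 0, 0, -2, 0],
    [0, 0, 0, -3, 0],
    [0, 0, 0, -3, 0],
  ],
)

```text
clock: 34.8
position: [498.4, -246.5, 80.3]
eef_rot: [0.687, 0.726, 0.0, 0.0]
ft_force: [0.4, -0.2, 0.6]
grip_width: -0.1
```

Call:
move_arm(
  targets=[
    [0, 0, 0, -2, 0],
    [0, 0, 0, -4, 0],
    [0, 0, 0, -4, 0],
  ],
)

```text
clock: 35.17
position: [498.2, -246.5, 84.5]
eef_rot: [0.687, 0.726, 0.0, 0.0]
ft_force: [-0.7, -0.3, 0.4]
grip_width: -0.4
```

Run:
```python
from h import *
s=status.sense()
print(s["position"],s["ft_force"])
fs=grab_frame("scene")
crop(fs,210,95,310,195,6,"pics/l6.png")
```

```text
[ 498.19724156 -246.50127143   84.52016065] [-0.68055928 -0.293006    0.41177634]
```

View pics/l6.png

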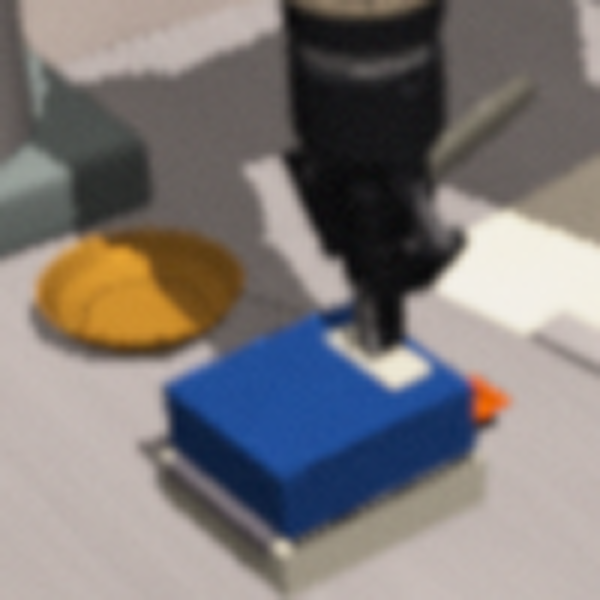

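Force fell to zero and the lid stayed down, so the catch holds. I back away, wait and check again.

Call:
move_arm(
  targets=[
    [0, 0, 0, -20, 0],
    [0, 0, 0, -60, 0],
    [0, 0, 0, -110, 0],
    [0, 60, -60, -150, 0],
    [0, 120, -120, -150, 0],
    [0, 160, -150, -150, 0],
    [0, 200, -150, -150, 0],
    [0, 200, -150, -150, 0],
    [0, 200, -150, -150, 0],
    [0, 200, -150, -150, 0],
  ],
)

```text
clock: 36.48
position: [338.1, -55.9, 234.4]
eef_rot: [0.687, 0.726, 0.0, 0.0]
ft_force: [-0.4, -0.4, -0.0]
grip_width: -0.1
```

Run:
```python
from h import *
s=status.sense()
print(s["position"],s["ft_force"],s["clock"])
ft=grab_frame("top");fs=grab_frame("scene")
cv2.imwrite("pics/end.png",np.vstack([ft["color"][60:320],fs["color"][90:400]]))
for p in [(ft,(100,110,40),(125,255,255)),(fs,(100,120,40),(125,255,255))]:
    print([ (a.tolist(),c.round(1)) for a,c,_ in comps(p[0]["color"],p[1],p[2],100)])
```

```text
[338.11198849 -55.89548147 234.41119835] [-0.35229797 -0.35855359 -0.01964833] 36.475
[([375, 178, 35, 38, 1058], array([391.6, 194.4]))]
[([238, 146, 51, 38, 1093], array([261.8, 165.6]))]
```

View pics/end.png

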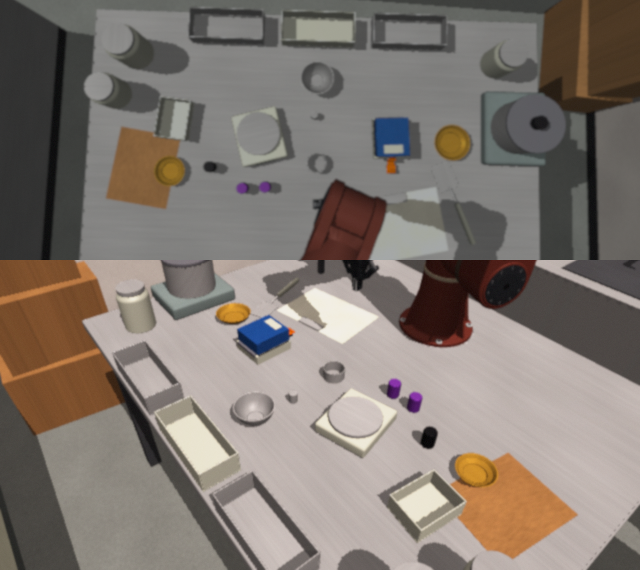

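```bash
python3 -c "
from cell import close_job; print(close_job())"
```

```text
the job is handed in; nothing more can be done
None
```

The weight is in the nest, the lid is shut and caught, and I handed the job in at about 36.5 s of the 72 s allowed.

- **Tab:** I pressed the tab in 1 mm steps. The highest force read was about 3 N, and the lid sprang open after about 9 mm of travel.
- **Weight:** The first try touched the nest rim at up to about 23 N. I raised it, moved it about 2 mm, and it then slid in. It came to rest at the height I had worked out for fully down (within about 0.1 mm), and the picture taken after release showed it upright.
- **Lid:** I swung the lid over from behind and pressed it near its front edge. The force peaked at about 12 N and fell away as the hook was passed. It then rose stiffly to about 16 N at the rubbery stop.

**Last checks:** After I let go, the force read zero and the lid stayed down. With the arm well away, the blue lid covered the same pixel area in both cameras as at the start. The other things looked unmoved by eye.

**Disagreements and gaps:**
- The shut fingertips stood only about 3 to 5 mm ahead of the TCP, not the stated 25 mm, so I found heights by feel and from the pictures.
- The gripper read about 34 mm on the 36 mm weight.
- Forces were read only at the end of each move call, so brief peaks between readings would not show.

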